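# Rack the chamfered axle shafts

## Task

Three aluminium axle shafts stand in the three-socket plywood tray; two have a chamfered foot and one was left square, but the feet are hidden in the sockets. Feel for the difference in the sockets of the two-socket rack, where a chamfered foot goes fully home and a square one stops short, and finish with the two chamfered shafts fully home in the rack, one in each socket, and the square one standing in a socket of the tray (any of its three). Let go of everything and do not push the soldering stand, tin, screwdriver and plywood frame about.

Things in the scene. Friction and masses are not known exactly. Their poses are not given: they have to be found in the camera images.
- tray: Fixed plywood block, 66 mm (x) by 216 mm (y), 36 mm high; origin at the centre of its underside, z up. Three round sockets in a row along its y axis, 75 mm apart, each 25 mm wide with a 3 mm bevelled mouth, 24 mm deep with a flat floor. At the start a shaft stands upright in each, up to 1 mm off centre. The shafts themselves are not listed; which one stands where is drawn at random.
- tray_socket1 (a point): Tray socket at y = -75 mm of the tray: centre of the mouth (z up), 36 mm above the table.
- tray_socket2 (a point): Tray socket in the middle of the tray: centre of the mouth (z up), 36 mm above the table.
- tray_socket3 (a point): Tray socket at y = +75 mm of the tray: centre of the mouth (z up), 36 mm above the table.
- tray_floor: Steel floors in the tray sockets, 12 mm above the table; origin as the tray's. Shafts stand on them. All shafts: aluminium cylinder, diameter 20 mm, 90 mm long, 55 to 95 g, flat top (102 mm above the table in the tray). They differ only at the hidden foot: two are chamfered, narrowing from 20 to 8 mm over the last 12 mm; one is square, 20 mm wide to its very end.
- rack: Fixed plywood block, 66 mm (x) by 146 mm (y), 42 mm high, with dark steel corner pieces; origin at the centre of its underside, z up. Two empty round sockets in a row along its y axis, 80 mm apart, 25 mm wide (mouth bevelled 3 mm) for 24 mm down to a flat shoulder 18 mm above the table, then a 15 mm throat with a pad 6 mm below the shoulder.
- rack_socket1 (a point): Rack socket at y = -40 mm of the rack: centre of the mouth (z up), 42 mm above the table.
- rack_socket2 (a point): Rack socket at y = +40 mm of the rack: centre of the mouth (z up), 42 mm above the table.
- rack_pad1: Steel pad at the bottom of rack socket 1, diameter 12 mm, its top 12 mm above the table; origin as the rack's. Only a chamfered foot passes the shoulder and stands on the pad (shaft top 102 mm above the table); a square foot stops on the shoulder, 6 mm higher (top 108 mm above the table).
- rack_pad2: The same at the bottom of rack socket 2. Origin as the rack's.
- iron_stand: Bystander: blue soldering-iron stand with its iron, 120 by 90 mm foot, about 150 mm high, loose; origin under its centre.
- tin: Bystander: flat round lidded steel tin, 66 mm in diameter, 26 mm high, loose; origin under its centre.
- screwdriver: Bystander: screwdriver 170 mm long lying along its x axis, loose; origin under its middle.
- ply_frame: Bystander: laser-cut plywood frame lying flat, 90 by 80 mm, 4 mm thick, loose; origin under its centre.
Things that resemble listed ones, but are neither listed nor needed, are in the scene too. What is shaped like the tray but red is not meant.

How it is judged (in metres and radians):
At the end, for the whole second after the job is handed in: A chamfered shaft rests with its foot on the pad of each of the two rack sockets (at least 0.2 N on each pad; a shaft weighs 0.55 to 0.95 N), and the square-footed shaft rests on the floor of a tray socket (at least 0.2 N) (contact force between each of rack_pad1, rack_pad2, tray_floor and anything else above 0.2 N); the robot touches nothing.
It fails at once if a bystander (iron stand) is pushed more than 40 mm (distance of iron_stand from where it was at the start of the episode above 0.04 m).
It fails at once if a bystander (tin) is pushed more than 40 mm (distance of tin from where it was at the start of the episode above 0.04 m).
It fails at once if a bystander (screwdriver) is pushed more than 40 mm (distance of screwdriver from where it was at the start of the episode above 0.04 m).
It fails at once if a bystander (ply frame) is pushed more than 40 mm (distance of ply_frame from where it was at the start of the episode above 0.04 m).
It also fails if it takes over 72 s, if anything falls off the work surface, if the arm or the gripper's body presses on something with over 40 N, if the wrist force passes 120 N, or if a joint passes its speed limit or range.

## Robot

A 6-joint arm with a two-finger parallel gripper is mounted at the origin on the work surface. World frame = base frame: x ahead of the robot, y to its left, z up, the work surface at z = 0. Lengths are in m, angles in degrees, forces in N, time in s.
With the tool pointing down it reaches from about 0.225 to 0.725 m from the base axis. Payload 3.1 kg.
Tool frame: the origin (TCP) lies at the very end of the fingers, on their centre line; the grasp point (between the pads) lies 19 mm behind it; z points along the fingers, y is the line along which they close (so a half turn about z gives the same grasp; the last joint's range is limited). The gripper opens to 85 mm and grips with 20 to 120 N. Pads are 22 mm wide; open, the fingers measure 114 mm over their backs; the gripper's body (76 mm by 85 mm) begins 54 mm behind the grasp point. The pads swing forward as they close: fully open they stand 13 mm farther back than shut.
Start: joints at [-83.354, 2.75, 5.684, 92.934, 0, 82.678], TCP at [0.127, -0.509, 0.231] pointing down, gripper open.
Joint ranges: [-166.93, 166.93], [-56.73, 111.36], [-69.38, 81.34], [-121.58, 131.49], [-85.45, 84.26], [-180, 180]. Speed limits (degrees/s): [159.86, 159.86, 180, 180, 180, 180].

## Interface

Orientations are given as a 3x3 rotation matrix whose columns are the frame's x, y, z axes.
In Python, from rig import movep, line_to, set_joints, move_gripper, hold, inverse_kinematics, observe, grab_frame, camera_params, PlanningError, job_done, boxes_of, trace gives the robot as it stands. Calls block until the motion is done:
- movep(position, orientation): joint-space move of the TCP to a pose.
- line_to(position, ori=None, v=0.15): straight line of the TCP; ori=None keeps the orientation; v is the mean speed in m/s.
- set_joints(angles): joint-space move.
- move_gripper(opening): finger opening in m; the grip force is fixed at half the most; returns when the fingers have stopped.
- hold(seconds).
- inverse_kinematics(position, orientation): joint angles nearest the present ones, or None.
- observe(): the state.
- grab_frame(name): name is "scene" or "top" or "wrist"; returns the picture (400x640x3 uint8, red, green, blue); there is no depth.
- camera_params(name): a dict with "intrinsics" (3x3 intrinsics, pixels), "extrinsics" (4x4, takes a point from camera to world coordinates); the wrist camera has in their place "T_tool_cam" (4x4, takes a point from camera to tool coordinates, whose origin is the TCP and whose axes are the flange's). Camera axes: x right, y up, looking along -z (the intrinsics and any distortion apply to the point x, -y, -z); pixel columns grow to the right and rows downward; lengths in m; the calibration is good to about 2 mm. A picture is of the moment at which its call begins: read the wrist's pose just before it. camera_params takes no time and is no camera call.
A pose or a line that the arm cannot do raises PlanningError and nothing moves.
- job_done(): hands the job in; it is judged then, once.
Trained networks look in the newest picture that a camera, given by its name, has taken for a name from the list of things; names that differ only in an ending like _2 or _b are one class to them, and where a whole thing is asked for, a point or a joint stands for the part that bears it (a point fixed in the world has none). Each returns a list of dicts, best first, with "conf" (0 to 1); they miss things now and then, are a little off and sometimes report something else, mostly with a low value. They report only what shows in the picture. A call takes as long as a camera call. They do not tell look-alikes from the thing itself.
- boxes_of(target, camera): "at" ([x, y, z] in m, in world coordinates, good to about 4 mm: the middle of the surface that is visible of it).
- trace(target, camera): "pixels" (400x640 bool, what is visible of it).
The state is a dict: "t": time; "joint_positions": joint angles; "qd": joint speeds; "joint_torque": joint torques, N m; "eef_pos": TCP position; "orientation": TCP orientation; "wrist_force": force on the tool from outside, world axes, zero at the start; "torque": the same for the moment, N m; "opening": finger opening in m; "gripper_force": force on a finger pad.
Only numpy, scipy, OpenCV 4.12 (cv2) and the standard library are available. Lean on these libraries where they do the work, as an engineer would, in place of code of your own. Each camera call takes 0.05 s, during which the arm holds its last target. There are 200 camera calls.

## Working session

There is one attempt and no reset: what is moved stays moved. The work goes in short steps, each a Python script; the robot and the scene stay as the last script left them, time stands still between calls to the robot, and variables do not carry over. Pictures are saved under pics/ and viewed, at most 10 in all, crops included, and the job is handed in when it is done.

```bash
mkdir -p pics; python3 - <<'E'
from rig import *
import cv2,numpy as np
for c in ["top","scene"]:
    im=grab_frame(c); cv2.imwrite(f"pics/{c}0.png",im[:,:,::-1])
    p=camera_params(c); print(c,np.round(p["intrinsics"],1).tolist(),np.round(p["extrinsics"],3).tolist(),[k for k in p])
    for n in ["tray","rack","tray_socket1","rack_socket1","tray_floor","iron_stand","tin","screwdriver","ply_frame"]:
        try: print(n,[(np.round(d["at"],3).tolist(),round(d["conf"],2)) for d in boxes_of(n,c)])
        except Exception as e: print(n,e)
o=observe();print(o["t"],o["orientation"])
E
```

```text
top [[420.6, 0.0, 317.9], [0.0, 420.6, 207.0], [0.0, 0.0, 1.0]] [[0.02, 0.981, -0.195, 0.374], [-1.0, 0.022, 0.005, -0.09], [0.009, 0.195, 0.981, 0.97], [0.0, 0.0, 0.0, 1.0]] ['intrinsics', 'extrinsics']
tray [([0.515, -0.183, 0.037], 0.78), ([0.482, -0.458, 0.032], 0.72), ([0.763, -0.385, 0.039], 0.68), ([0.304, -0.25, 0.038], 0.61)]
rack [([0.539, 0.17, 0.045], 0.89)]
tray_socket1 [([0.512, -0.18, 0.035], 0.92), ([0.3, -0.254, 0.036], 0.81), ([0.764, -0.382, 0.034], 0.75), ([0.485, -0.456, 0.036], 0.63)]
rack_socket1 [([0.538, 0.169, 0.044], 0.8)]
tray_floor [([0.303, -0.258, 0.011], 0.71), ([0.487, -0.464, 0.014], 0.67)]
iron_stand [([0.794, 0.023, 0.048], 0.9)]
tin [([0.398, -0.003, 0.026], 0.78)]
screwdriver [([0.788, -0.202, 0.024], 0.81)]
ply_frame [([0.758, 0.266, 0.004], 0.61)]
scene [[419.3, 0.0, 314.7], [0.0, 419.3, 196.4], [0.0, 0.0, 1.0]] [[-0.539, -0.495, 0.682, 1.348], [0.842, -0.304, 0.445, 0.432], [-0.013, 0.814, 0.58, 0.714], [0.0, 0.0, 0.0, 1.0]] ['intrinsics', 'extrinsics']
tray [([0.505, -0.442, 0.036], 0.96), ([0.324, -0.242, 0.031], 0.76), ([0.543, -0.163, 0.035], 0.71), ([0.779, -0.364, 0.036], 0.66), ([0.797, -0.197, 0.021], 0.57)]
rack [([0.564, 0.178, 0.04], 0.9)]
tray_socket1 [([0.328, -0.242, 0.034], 0.83), ([0.503, -0.44, 0.031], 0.77), ([0.546, -0.169, 0.032], 0.76), ([0.782, -0.362, 0.039], 0.58)]
rack_socket1 [([0.566, 0.184, 0.043], 0.69), ([0.795, -0.198, 0.022], 0.48)]
tray_floor []
iron_stand [([0.828, 0.036, 0.041], 0.92)]
tin [([0.407, -0.0, 0.028], 0.59)]
screwdriver [([0.798, -0.2, 0.022], 0.63)]
ply_frame [([0.763, 0.262, 0.003], 0.83), ([0.562, 0.18, 0.042], 0.44)]
1.0 [[ 9.70433800e-01  2.41367436e-01 -8.59909221e-06]
 [ 2.41367436e-01 -9.70433800e-01 -1.33413606e-05]
 [-1.15650197e-05  1.08713664e-05 -1.00000000e+00]]
```

View pics/top0.png

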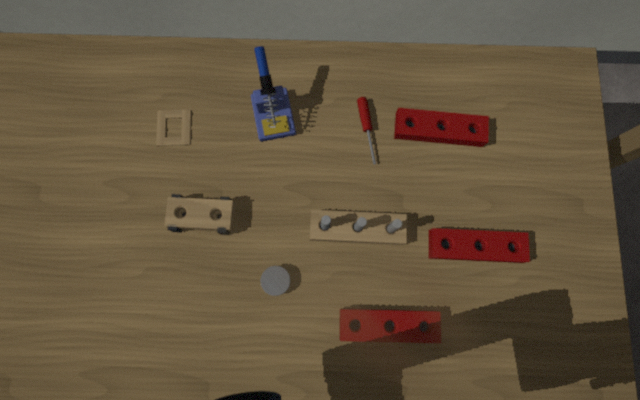

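View pics/scene0.png

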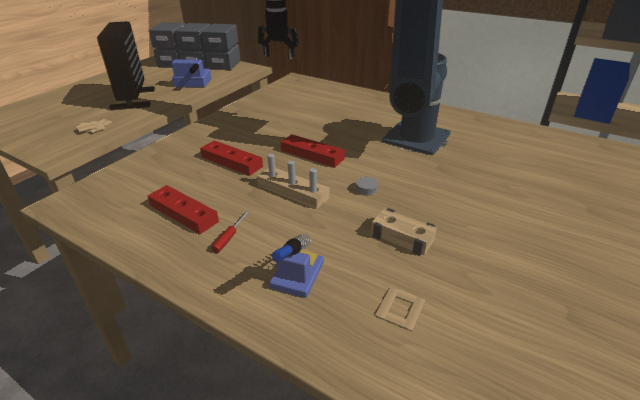

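The top view shows the plywood tray centred near (359,227) with three grey shafts, and the rack at (200,214) with sockets at about (180,212) and (216,214). The red trays are decoys. The scene view confirms this layout. Next I'll measure both accurately with the wrist camera.

```bash
cat > h.py <<'E'
from rig import *
import cv2,numpy as np
def ori(deg):  # tool pointing down, closing axis y at angle deg in world
    a=np.radians(deg); y=np.array([np.cos(a),np.sin(a),0]); z=np.array([0,0,-1.]); return np.column_stack([np.cross(y,z),y,z])
def cam_pose(cam):
    p=camera_params(cam)
    if cam!="wrist": return p["intrinsics"],np.array(p["extrinsics"])
    o=observe(); T=np.eye(4); T[:3,:3]=o["orientation"]; T[:3,3]=o["eef_pos"]
    return p["intrinsics"],T@np.array(p["T_tool_cam"])
def px2w(uv,h,K,T):
    uv=np.atleast_2d(uv).astype(float); K=np.array(K)
    d=np.column_stack([(uv[:,0]-K[0,2])/K[0,0],-(uv[:,1]-K[1,2])/K[1,1],-np.ones(len(uv))])@T[:3,:3].T
    return T[:3,3]+d*((h-T[2,3])/d[:,2])[:,None]
E
python3 - <<'E'
from h import *
p=camera_params("wrist");print(p["intrinsics"],np.round(p["T_tool_cam"],3).tolist())
for nm,c,h in [("tray",[.515,-.183],.30),("rack",[.539,.17],.25)]:
    R=ori(0); T=np.array(p["T_tool_cam"]); off=(R@T[:3,3]); 
    movep([c[0]-off[0],c[1]-off[1],h],R)
    K,C=cam_pose("wrist"); im=grab_frame("wrist"); cv2.imwrite(f"pics/w_{nm}.png",im[:,:,::-1]); np.savez(f"w_{nm}.npz",im=im,K=K,C=C)
    print(np.round(C,3).tolist(),[(np.round(d["at"],4).tolist(),round(d["conf"],2)) for n in ("tray_socket1","rack_socket1","tray","rack") for d in boxes_of(n,"wrist")])
print(observe()["t"])
E
```

```text
[[325.30073997   0.         318.22268045]
 [  0.         325.30073997 201.16307979]
 [  0.           0.           1.        ]] [[-0.0, 0.957, 0.291, 0.074], [1.0, -0.0, 0.001, 0.002], [0.001, 0.291, -0.957, -0.142], [0.0, 0.0, 0.0, 1.0]]
[[1.0, 0.001, 0.002, 0.513], [-0.002, 0.957, 0.291, -0.185], [-0.001, -0.291, 0.957, 0.442], [0.0, 0.0, 0.0, 1.0]] [([0.3127, -0.2455, 0.0359], 0.9), ([0.5206, -0.1711, 0.0381], 0.62), ([0.4848, -0.4415, 0.0356], 0.62), ([0.7644, -0.3619, 0.0335], 0.57), ([0.765, -0.3593, 0.0347], 0.96), ([0.5178, -0.1736, 0.0392], 0.84), ([0.4851, -0.4376, 0.0376], 0.72), ([0.315, -0.2465, 0.0349], 0.65), ([0.5155, -0.1839, 0.0173], 0.71)]
[[1.0, 0.001, 0.0, 0.538], [-0.001, 0.957, 0.291, 0.168], [0.0, -0.291, 0.957, 0.392], [0.0, 0.0, 0.0, 1.0]] [([0.5244, -0.093, 0.0362], 0.95), ([0.2895, -0.2189, 0.0344], 0.54), ([0.5389, 0.1821, 0.0436], 0.63), ([0.5249, -0.0962, 0.0389], 0.78), ([0.2898, -0.2205, 0.0332], 0.71), ([0.5385, 0.1833, 0.0427], 0.92), ([0.5451, 0.2126, 0.0094], 0.5)]
4.55
```

View pics/w_tray.png

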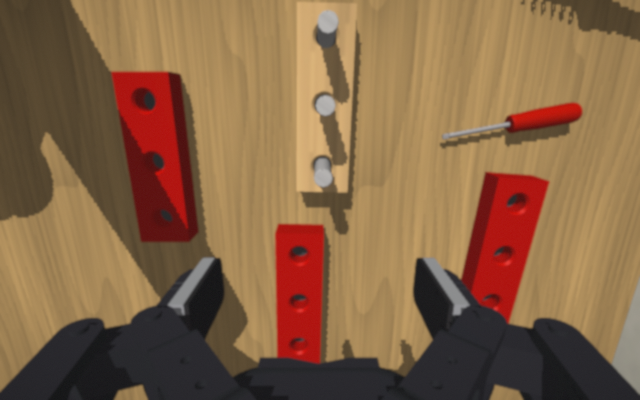

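View pics/w_rack.png

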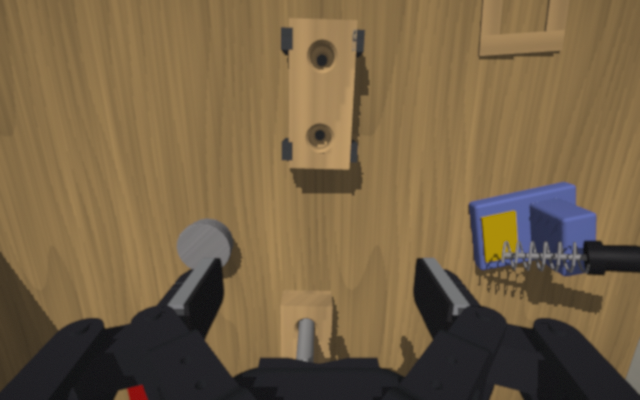

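The wrist views show shaft tops at about (328,21), (325,104) and (322,175), and rack mouths at (321,54) and (319,135). I'll take a close-up of each, using the same viewing geometry throughout so that any bias cancels.

```bash
python3 - <<'E'
from h import *
import json
def ld(n): d=np.load(f"w_{n}.npz"); return d["K"],d["C"]
S=px2w([(328,21),(325,104),(322,175)],.102,*ld("tray")); Q=px2w([(321,54),(319,135)],.042,*ld("rack"))
print(np.round(S,4).tolist(),np.round(Q,4).tolist())
T=np.array(camera_params("wrist")["T_tool_cam"]); R=ori(0); A=R@T[:3,:3]; off=R@T[:3,3]; res={}; tiles=[]
for n,t,r in [("r1",Q[1],0),("r0",Q[0],0),("s0",S[0],1),("s1",S[1],1),("s2",S[2],1)]:
    cam=t+A[:,2]/A[2,2]*.22
    movep(cam-off,R); hold(.2)
    K,C=cam_pose("wrist"); im=grab_frame("wrist"); cv2.imwrite(f"pics/c_{n}.png",im[:,:,::-1])
    g=cv2.cvtColor(im,cv2.COLOR_RGB2GRAY)[140:260,258:378]; g4=cv2.resize(g,None,fx=3,fy=3,interpolation=cv2.INTER_CUBIC)
    rr=(36,48) if r else (48,75)
    c=cv2.HoughCircles(g4,cv2.HOUGH_GRADIENT,1,60,param1=80,param2=15,minRadius=rr[0],maxRadius=rr[1])
    v=cv2.cvtColor(g4,cv2.COLOR_GRAY2BGR)
    if c is not None:
        b=min(c[0][:3],key=lambda q:np.hypot(q[0]-180,q[1]-180)); 
        cv2.circle(v,(int(b[0]),int(b[1])),int(b[2]),(0,0,255),1); cv2.circle(v,(int(b[0]),int(b[1])),2,(0,0,255),-1)
        uv=((b[0]+.5)/3-.5+258,(b[1]+.5)/3-.5+140); res[n]=px2w(uv,t[2],K,C)[0].tolist(); print(n,b,np.round(res[n],4), np.round(np.array(observe()["eef_pos"])-(cam-off),4))
    tiles.append(cv2.resize(v,(260,260)))
tiles.append(np.zeros_like(tiles[0])); cv2.imwrite("pics/tiles.png",np.vstack([np.hstack(tiles[:3]),np.hstack(tiles[3:])]))
json.dump(res,open("res.json","w")); print(observe()["t"])
E
```

```text
[[0.5217, -0.1123, 0.102], [0.5192, -0.1867, 0.102], [0.5163, -0.2592, 0.102]] [[0.5404, 0.2136, 0.042], [0.5384, 0.1346, 0.042]]
r1 [171.5 197.5  68.1] [0.5387 0.1302 0.042 ] [ 0.002  -0.0002  0.0029]
r0 [183.5 189.5  66.1] [0.5412 0.2113 0.042 ] [ 0.0003 -0.001   0.0003]
s0 [179.5 187.5  40.9] [ 0.5213 -0.1117  0.102 ] [ 0.0001  0.0011 -0.0003]
s1 [182.5 191.5  40.9] [ 0.5195 -0.1873  0.102 ] [0.0002 0.0011 0.0001]
s2 [186.5 199.5  38.9] [ 0.5176 -0.2618  0.102 ] [0.0002 0.0011 0.0002]
8.8667
```

View pics/tiles.png

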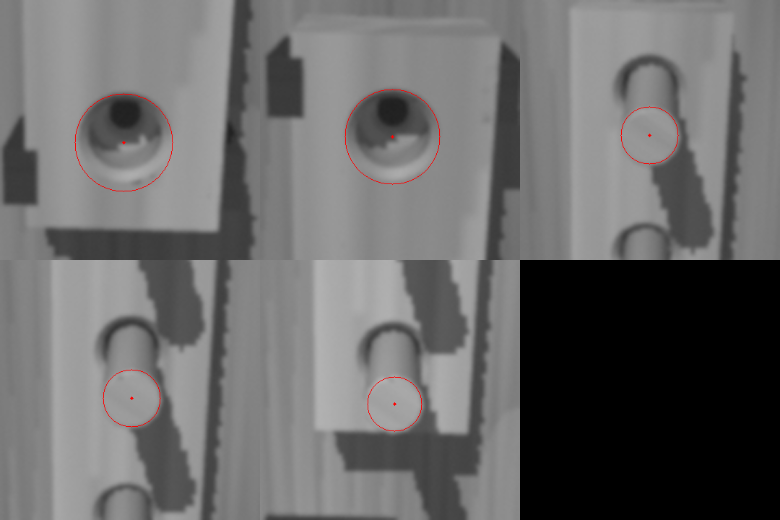

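The circle fits sit well on all five mouths and tops. Now to pick shaft s0 and feel for its foot in the near rack socket.

```bash
cat >> h.py <<'E'
ZG=.064
S=[(.5213,-.1117),(.5195,-.1873),(.5176,-.2618)]; Q=[(.5412,.2107),(.5387,.1308)]
R0=ori(0)
def F(): return np.array(observe()["wrist_force"])
def pick(xy,z=ZG,up=.10):
    move_gripper(.05); movep([*xy,z+.06],R0); line_to([*xy,z],v=.1); move_gripper(0)
    o=observe(); print("grip",round(o["opening"],4),round(o["gripper_force"],1),np.round(o["eef_pos"],4)); 
    line_to([*xy,z+up],v=.25)
def probe(xy,z=ZG,lim=6,start=.028,step=.001,up=.10):
    "lower in steps until the force says contact; returns height above home, force"
    line_to([*xy,z+up],v=.35); line_to([*xy,z+.036],v=.25); hold(.1); f0=F(); h=start
    while True:
        line_to([*xy,z+h],v=.05); d=F()-f0; a=np.array(observe()["eef_pos"])
        if np.linalg.norm(d)>2: print("h %.1f mm F"%(1e3*h),np.round(d,1),"z %.1f"%(1e3*(a[2]-z)))
        if np.linalg.norm(d)>lim or h<=-.001: return h,d
        h-=step
def release(z=ZG):
    move_gripper(.05); p=np.array(observe()["eef_pos"]); line_to([p[0],p[1],z+.06],v=.15)
E
python3 - <<'E'
from h import *
pick(S[0]); print(F()); print(probe(Q[1]),observe()["t"],observe()["opening"])
E
```

```text
grip 0.018 58.5 [ 0.5222 -0.112   0.0652]
[ 0.68389532  0.2513109  -1.41942511]
h 5.0 mm F [-1.4 -1.4  4.7] z 6.3
h 4.0 mm F [-3.9 -0.5  8.6] z 6.3
(0.003999999999999983, array([-3.8770461 , -0.46365829,  8.62045305])) 19.3417 0.01831780895325055
```

```bash
python3 - <<'E'
from h import *
hold(.3); print(np.round(observe()["eef_pos"],4),np.round(F(),1))
q=Q[1]
for d in [(-.0015,0),(-.0015,-.0015),(0,-.0015),(.0015,-.0015),(.0015,0),(.0015,.0015),(0,.0015),(-.0015,.0015)]:
    line_to([q[0]+d[0],q[1]+d[1],ZG+.004],v=.05); hold(.1); o=observe()
    print(d,"%.4f %.4f z %.2f"%(*o["eef_pos"][:2],1e3*(o["eef_pos"][2]-ZG)),np.round(o["wrist_force"],1))
print(observe()["t"])
E
```

```text
[0.5392 0.1309 0.0703] [-3.7 -0.4  9. ]
(-0.0015, 0) 0.5388 0.1309 z 6.28 [-0.3 -0.2  6.9]
(-0.0015, -0.0015) 0.5388 0.1305 z 6.29 [-0.9  1.9  6.8]
(0, -0.0015) 0.5392 0.1305 z 6.26 [-2.5  1.7  8.5]
(0.0015, -0.0015) 0.5398 0.1305 z 6.23 [-4.7  1.1 10.5]
(0.0015, 0) 0.5398 0.1309 z 6.24 [-3.8 -0.5 10.5]
(0.0015, 0.0015) 0.5398 0.1313 z 6.22 [-4.3 -2.2 11. ]
(0, 0.0015) 0.5394 0.1312 z 6.24 [-2.7 -2.5  8.6]
(-0.0015, 0.0015) 0.5391 0.1313 z 6.25 [-0.1 -2.9  6.6]
22.4417
```

The height stays at 6.2–6.3 mm while the shaft is shifted sideways. That means flat contact on the shoulder, so s0 looks square. I'll return it to its tray socket and try s1.

```bash
python3 - <<'E'
from h import *
q=Q[1]; line_to([*q,ZG+.05],v=.2); line_to([*q,ZG+.06],v=.2)
line_to([*S[0],ZG+.06],v=.35); print(probe(S[0],start=.012,step=.002,up=.06,lim=5)); release()
pick(S[1]); print(probe(Q[1]),np.round(observe()["eef_pos"],4),observe()["t"])
E
```

```text
h 0.0 mm F [0.  0.5 2. ] z 0.4
h -2.0 mm F [-3.2  1.4  8.9] z 0.3
(-0.002, array([-3.18938451,  1.41184371,  8.90688291]))
grip 0.0177 58.5 [ 0.5202 -0.1877  0.0652]
h -0.0 mm F [-0.5  1.8  5.5] z 1.2
h -1.0 mm F [-1.7  1.7  9.9] z 1.2
(-0.0010000000000000174, array([-1.72748948,  1.69855134,  9.86841389])) [0.5393 0.1311 0.0652] 39.3
```

s1 goes fully home: 65.2 mm, the same reading as when gripped in the tray. So s1 is chamfered. s2 now goes into the other socket, with fewer steps to save time.

```bash
python3 - <<'E'
from h import *
release(); line_to([*Q[1],ZG+.10],v=.3); pick(S[2]); print(observe()["t"]); print(probe(Q[0],start=.010,step=.002),np.round(observe()["eef_pos"],4),observe()["t"])
E
```

```text
grip 0.0178 58.5 [ 0.5182 -0.2623  0.0653]
43.9167
h 8.0 mm F [-1.  -1.1 -1.3] z 8.1
h 0.0 mm F [-2.1 -0.   4.3] z 1.3
h -2.0 mm F [-4.3 -1.5 10.9] z 1.1
(-0.002, array([-4.29270515, -1.49042005, 10.87551566])) [0.5418 0.2111 0.0651] 48.0917
```

```bash
python3 - <<'E'
from h import *
release(); line_to([*Q[0],ZG+.12],v=.2); movep([.40,.10,.30],R0); hold(.5)
a=grab_frame("scene")[120:280,220:460]; b=grab_frame("top")[160:280,140:440]
cv2.imwrite("pics/end.png",np.vstack([cv2.resize(a,(780,520))[100:420],cv2.resize(b,(700,280))[:, :].copy() if 0 else cv2.resize(b,(780,270))])[:,:,::-1]); print(observe()["t"],F())
E
```

```text
50.975 [-0.6378778  -0.34470721  0.72615793]
```

View pics/end.png

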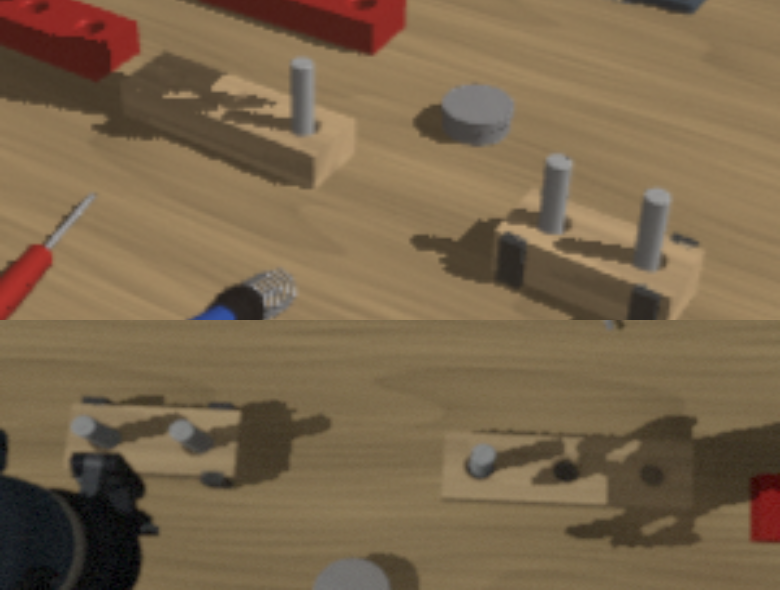

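Both views show two shafts upright in the rack, at about (557,195) and (652,230) in the top half, and one in the tray at (303,97). The tin and screwdriver look undisturbed and the gripper is clear, so I'm handing in.

```bash
python3 -c "
from rig import *
print(job_done())"
```

```text
the job is handed in; nothing more can be done
None
```

I handed the job in at about 51 s: the two chamfered shafts (from tray sockets 1 and 2) went fully home in the rack, the square one is back in tray socket 3, and the gripper is clear of everything; the judge's verdict was not shown.

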